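# Slide the loaded soldering board home in the corner of the hearth

### The arm

A 6-joint arm with a two-finger parallel gripper is mounted at the origin on the work surface. World frame = base frame: x ahead of the robot, y to its left, z up, the work surface at z = 0. Lengths are in mm, angles in rad, forces in N, time in s.
With the tool pointing down it reaches from about 375 to 900 mm from the base axis. Payload 3.1 kg.
Tool frame: the origin (TCP) lies on the mounting face of the last link; the fingertips stand 173 mm ahead of it and the grasp point (between the pads) lies 155 mm ahead of it; z points along the fingers, y is the line along which they close (so a half turn about z gives the same grasp; the last joint's range is limited). The gripper opens to 85 mm and grips with 20 to 120 N. Pads are 22 mm wide; open, the fingers measure 114 mm over their backs; the gripper's body (76 mm by 85 mm) begins 54 mm behind the grasp point. The pads swing forward as they close: fully open they stand 13 mm farther back than shut.
Start: joints at [1.046, 0.527, 1.433, -0, 1.181, -0.178], TCP at [211.803, 587.995, 404.71] pointing down, gripper open.
Joint ranges: [-3.08, 3.08], [-0.75, 2.2], [0.22, 2.44], [-1.43, 4.57], [0, 2.65], [-2.85, 2.85]. Speed limits (rad/s): [2.79, 2.79, 3.14, 3.14, 3.14, 3.14].

### API

Orientations are given as a rotation vector (axis times angle).
In Python, from workcell import read_state, camera, sign_off gives the robot as it stands.
- The arm moves only by the shell command python3 -m crank 'ROWS' [FORCE]. ROWS is JSON, a list of rows, each a list of 3 entries, a list of its own where there are three numbers: the shift along the tool's x, y, z in cm, then the turn about the tool's z in degrees, then the closure in counts, from 0 (fully open) to 255 (shut). A call has exactly 5 rows; each row is the pose to reach, as a shift and turn from the pose commanded when the call began, along the tool's axes at that moment; what a row does not reach only later rows make up. A row lasts 1/10 s, in which the tool goes at most 50 mm and 8.59 degrees, less where a joint would pass 70% of its speed; a pose out of reach is approached as far as the arm can. A call with a gripper value outside its range is refused whole. The fingers move at their own pace and stop on an object; FORCE is the grip in N (left out, the last holds). Time passes only in rows, so rows that repeat a pose let the fingers close, or fill a call up. It gives the time, the measured TCP pose, the force, the opening and the grip force at its end, in the units of the state.
- read_state(): the state, without advancing time (a new reading comes with each control period).
- camera(name): name is "scene" or "top" or "wrist"; returns a dict with "img" (384x512x3 uint8, red, green, blue), "range_z" (384x512 float32, mm along the optical axis (not along the pixel's ray), 0 where there is no reading), "mtx" (3x3 intrinsics, pixels), "dist_coeffs" ([k1, k2, p1, p2, k3] as OpenCV has them; the pictures are not rectified), "R" (3x3) and "t" (3): a world point X has camera coordinates R X + t. Camera axes: x right, y down, z forward; pixel columns grow to the right and rows downward; lengths in mm; the calibration is good to about 2 mm. A picture is of the moment at which its call begins.
- sign_off(): hands the job in; it is judged then, once.
The state is a dict: "time": time; "joint_pos": joint angles; "dq": joint speeds; "effort": joint torques, N m; "eef_pos": TCP position; "tool_rot": TCP orientation; "ft_force": force on the tool from outside, world axes, zero at the start; "wrist_torque": the same for the moment, N m; "gripper_width": opening from 0.0 (shut) to 1.0 (fully open); "finger_force": force on a finger pad.
Only numpy, scipy, OpenCV 4.12 (cv2) and the standard library are available. Lean on these libraries where they do the work, as an engineer would, in place of code of your own. Each camera call takes 0.05 s, during which the arm holds its last target. There are 200 camera calls.

### The job

Push the cream soldering board that carries the dome and the ring along the bench into the corner of the firebrick hearth, until its long back edge lies flat against the back bricks and its end lies flat against the side brick, which stands at the left or the right end. Slide it gently with the fingers and never lift or tip it: the dome and the ring must ride along where they lie, untouched, and everything else on the bench stays where it is.

Things in the scene. Friction and masses are not known exactly. Their poses are not given: they have to be found in the camera images.
- board: The soldering board to push: cream ceramic slab with light-brown scorch spots, carrying dome and ring. 140 (its y) x 100 (its x) x 25 mm high, on 8 mm corner feet: its sides are solid 8 to 25 mm above the bench. 0.3 to 0.6 kg, loose; slides on the steel at a few N. Origin: centre of underside; +x its back long edge, turned to the back bricks but up to 0.35 rad askew; +y left, z up.
- board_back_left (a point): Back left corner of the board (x +50, y +70 mm in its frame), at mid-height of its side, 16.5 mm up.
- board_back_right (a point): Back right corner of the board (x +50, y -70 mm), 16.5 mm up.
- board_front_left (a point): Front left corner of the board, front meaning nearest the robot (x -50, y +70 mm), 16.5 mm up.
- board_front_right (a point): Front right corner of the board (x -50, y -70 mm), 16.5 mm up.
- dome: The work: a solid silver-grey dome, 44 mm across, 19.5 mm high, lying loose, flat side down, on the left half of the board; not to be touched. Origin at the centre of its underside.
- ring: The work: a plain brass ring, 36 mm across, 30 mm bore, 10 mm high, lying loose and flat on the right half of the board; not to be touched. Origin at the centre of its underside.
- dome_seat (a point): Point on the board's top where the dome was laid (x +4, y +26 mm in the board's frame, 25 mm up).
- ring_seat (a point): Point on the board's top where the ring was laid (x -4, y -30 mm in the board's frame, 25 mm up).
- hearth: The back bricks of the hearth: a fixed row of tan firebricks, 575 mm long (its y), 114 mm deep, 64 mm high. Origin on the bench at the middle of the row's front face, which looks to the robot: the bricks fill x 0 to 114, y -287.5 to 287.5 mm of its frame. +x points away from the robot, within 0.2 rad of world x; +y left.
- cheek: The side brick: one fixed tan firebrick, 230 (its x) x 114 (its y) x 64 mm high, lying in front of one end of the back bricks, square to them (same yaw), at the left (+y) end in some starts, the right in others. Origin: centre of underside, 115.5 mm before the back bricks' face, 230.5 mm aside of their middle; its inner side face is 173.5 mm from their middle.
- dish: Bystander: white porcelain flux dish, 68 mm across, 18 mm high, loose, in front of the open end of the back bricks (the end without the side brick). Origin at the centre of its underside.
- tongs: Bystander: steel crucible tongs lying flat, 230 mm long (their x), 85 mm wide, 7 mm high, loose, off the left end of the hearth. Origin under their middle.
- lighter: Bystander: yellow-green pocket lighter lying flat, 80 x 24 x 13 mm, loose, off the right end of the hearth. Origin under its middle.
- jar: Bystander: white flux jar with a green label, 84 mm across, 92 mm high, loose, on the right, between the robot and the right end of the hearth. Origin at the centre of its underside.
There are look-alikes about, which are no part of the job. Of the things that look like the board, the middle-sized one is meant.

How it is judged (in metres and radians):
At the end, for the whole second after the job is handed in: Both back corners of the board are within 4 mm of the back bricks' face and both corners of its end are within 4 mm of the side brick's inner face; the board lies flat on the bench, at rest; the dome and the ring lie at rest on it, each within 12 mm of where it was laid (x of each of board_back_left, board_back_right in the frame of hearth above -0.004 m and ((y of each of board_back_left, board_front_left in the frame of cheek above -0.061 m and y of board in the frame of cheek below 0 m) or (y of each of board_back_right, board_front_right in the frame of cheek below 0.061 m and y of board in the frame of cheek above 0 m)) and height (world z) of board below 0.004 m and angle between board's own z axis and vertical below 0.04 rad and linear speed of each of board, dome, ring below 0.01 m/s and distance between dome and dome_seat below 0.012 m and distance between ring and ring_seat below 0.012 m); the robot touches nothing.
It fails at once if the board is lifted (over 8 mm) or tipped (over 5 degrees) (height (world z) of board above 0.008 m or angle between board's own z axis and vertical above 0.087 rad).
It fails at once if the dome or the ring is touched by the robot (contact force between any of the fingers, the arm and dome above 0.2 N or contact force between any of the fingers, the arm and ring above 0.2 N).
It fails at once if the dome or the ring slides over 20 mm from its place on the board (distance between dome and dome_seat above 0.02 m or distance between ring and ring_seat above 0.02 m).
It fails at once if a bystander is moved by more than 20 mm (distance of any of dish, tongs, lighter, jar from where it was at the start of the episode above 0.02 m).
It also fails if it takes over 64 s, if anything falls off the work surface, if the arm or the gripper's body presses on something with over 40 N, if the wrist force passes 120 N, or if a joint passes its speed limit or range.

## Working session

There is one attempt and no reset: what is moved stays moved. The work goes in short steps, Python scripts to look and compute and a shell command to move; the robot and the scene stay as the last step left them, time stands still between calls to the robot, and variables do not carry over. Pictures are saved under pics/ and viewed, at most 10 in all, crops included, and the job is handed in when it is done.

```bash
mkdir -p pics
cat > h.py <<'E'
import numpy as np, cv2
from workcell import read_state, camera
def ray(c,uv,z):
    p=cv2.undistortPoints(np.array(uv,float).reshape(-1,1,2),c['mtx'],np.array(c['dist_coeffs'],float))[:,0]
    d=np.c_[p,np.ones(len(p))]@np.array(c['R']); o=-np.array(c['R']).T@np.array(c['t'])
    return o+d*((z-o[2])/d[:,2])[:,None]
def cloud(c):
    H,W=c['range_z'].shape
    v,u=np.mgrid[:H,:W]
    p=cv2.undistortPoints(np.stack([u,v],-1).reshape(-1,1,2).astype(float),c['mtx'],np.array(c['dist_coeffs'],float))[:,0]
    P=np.c_[p,np.ones(len(p))]*c['range_z'].reshape(-1,1)
    return ((P-np.array(c['t']))@np.array(c['R'])).reshape(H,W,3)
E
python3 - <<'E'
from h import *
import pickle
s=read_state();print(s)
for n in('top','scene'):
    c=camera(n);pickle.dump(c,open(n+'.pkl','wb'))
    cv2.imwrite(f'pics/{n}0.png',cv2.resize(c['img'][:,:,::-1],(768,576)))
    print(n,-np.array(c['R']).T@c['t'])
E
```

```text
{'time': 0.0, 'joint_pos': array([ 1.04652475e+00,  5.28458148e-01,  1.43390428e+00,  3.33304354e-06,
        1.18144349e+00, -1.78473066e-01]), 'dq': array([-0.00048085, -0.00218917, -0.00138335,  0.00096419,  0.00021198,
        0.00058214]), 'effort': array([-4.76366095e-04, -4.42349374e+01, -1.78022808e+01, -1.20332697e-04,
        8.33307160e-03, -9.17358030e-07]), 'eef_pos': array([211.619622  , 587.70949268, 403.73752197]), 'tool_rot': array([-0.54034688, -3.09399661,  0.00326171]), 'ft_force': array([-0.24451503,  0.20846267,  0.32351911]), 'wrist_torque': array([-0.03338449, -0.03233517,  0.01905901]), 'finger_force': 0.0, 'gripper_width': 0.9999599836826844}
top [ 424.69288829   25.06845516 1480.23903878]
scene [ 971.97857302 -796.05965691 1147.23480645]
```

View pics/top0.png

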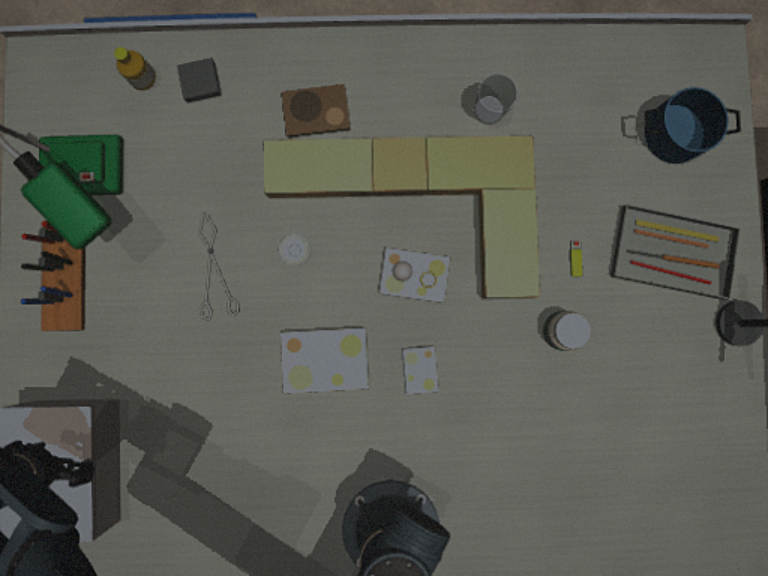

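View pics/scene0.png

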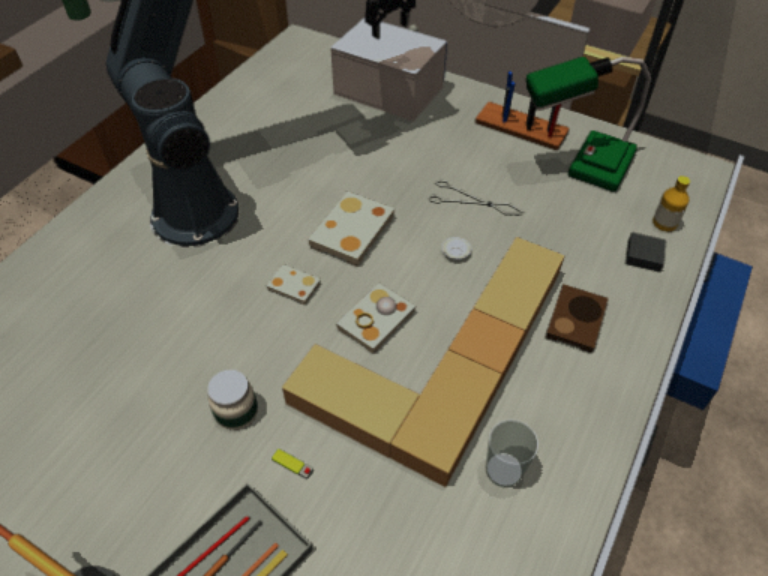

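Top view at 768 px: three things could be the board: the large slab (325,360), the small slab (420,370), and the middle-sized slab carrying the dome and ring (415,274). I choose the middle-sized one. The side brick is at the right end (510,245). The dish is at (293,249), the jar at (567,330) and the lighter at (576,258).

```bash
cat > meas.py <<'E'
from h import *
def board(c,near,lo=12,hi=60):
    X=cloud(c); z=X[...,2]
    m=((z>lo)&(z<hi)&(np.hypot(X[...,0]-near[0],X[...,1]-near[1])<100)).astype('uint8')
    return X,m
E
python3 - <<'E'
from meas import *
import pickle
c=pickle.load(open('top.pkl','rb'));X=cloud(c);z=X[...,2]
im=c['img']
print('bench z',np.median(z[230:250,300:320]), 'brick', np.median(z[105:125,190:240]))
b=ray(c,[[277,183]],25)[0];print('b',b)
hs=cv2.cvtColor(im,cv2.COLOR_RGB2HSV)
for p in [(277,183),(262,175),(150,300),(215,220)]:print(p,im[p[1],p[0]])
m=((z>14)&(np.hypot(X[...,0]-b[0],X[...,1]-b[1])<105)&(z<50)).astype('uint8')
n,l,st,ce=cv2.connectedComponentsWithStats(m);k=l[183,277];print(st)
cnt=max(cv2.findContours((l==k).astype('uint8'),0,1)[0],key=cv2.contourArea)
r=cv2.minAreaRect(ray(c,cnt.reshape(-1,2),25)[:,:2].astype('float32'));print('board',r,cv2.boxPoints(r))
# brick faces: per column, lowest row with z>45
P=[]
for u in range(185,312):
    v=[v for v in range(90,150) if z[v,u]>45]; P.append((u,max(v)+.5))
F=ray(c,P,64)[:,:2];f=cv2.fitLine(F.astype('float32'),cv2.DIST_HUBER,0,.01,.01).ravel();print('face',f)
P=[]
for v in range(135,190):
    u=[u for u in range(300,350) if z[v,u]>45]; P.append((min(u)-.5,v))
F=ray(c,P,64)[:,:2];g=cv2.fitLine(F.astype('float32'),cv2.DIST_HUBER,0,.01,.01).ravel();print('cheek',g, np.ptp(F,axis=0))
print('cheek front',ray(c,[[322,198],[358,198]],64))
for n,p,h in[('dish',(195,166),18),('jar',(380,220),92),('lighter',(384,172),13),('dome',(268,180),40),('ring',(285,186),30),('small',(280,247),20)]:print(n,ray(c,[p],h)[0])
cv2.imwrite('pics/crop0.png',cv2.resize(im[150:215,240:320,::-1],None,fx=8,fy=8,interpolation=2))
E
```

```text
bench z 0.6885365310911638 brick 65.01411034264845
b [540.35051425 -67.03091127  25.        ]
(277, 183) [119 122 128]
(262, 175) [119  97  66]
(150, 300) [104 104 100]
(215, 220) [109 111 119]
[[     0      0    512    384 195258]
 [   253    165     47     37   1350]]
board ((540.8170166015625, -65.00762176513672), (139.550048828125, 100.42200469970703), 80.59606170654297) [[ 479.87997  -125.64076 ]
 [ 578.9524   -142.0491  ]
 [ 601.754      -4.374481]
 [ 502.68164    12.033859]]
face [8.9486031e-04 9.9999958e-01 7.1402692e+02 2.3773409e+01]
cheek [ 9.9999708e-01 -2.4066509e-03  6.0146564e+02 -2.0730324e+02] [171.21191955  68.50950745]
cheek front [[ 487.15241679 -204.36670873   64.        ]
 [ 484.59965138 -318.00245425   64.        ]]
dish [601.75094523 196.31102144  18.        ]
jar [ 414.18488685 -377.06735341   92.        ]
lighter [ 569.97301061 -419.63366452   13.        ]
dome [549.34670883 -37.66817704  40.        ]
ring [529.76496742 -92.11794033  30.        ]
small [335.24177703 -71.70812237  20.        ]
```

View pics/crop0.png

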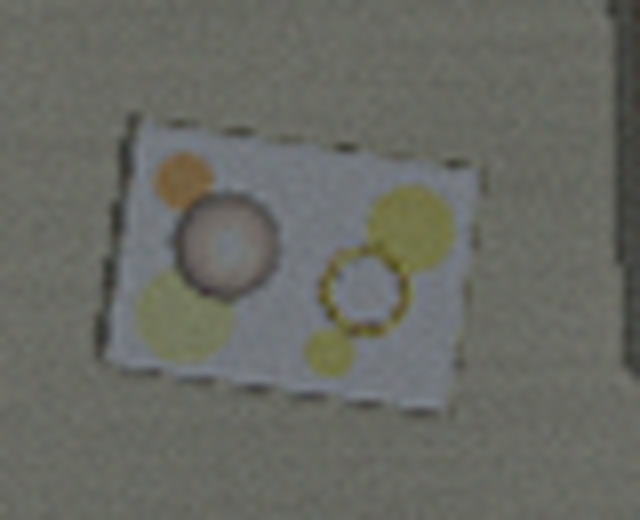

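The crop confirms it: a cream slab with scorch spots, the dome at left (228,245) and the ring at right (365,290). It stands about 9.4° askew, and the brick edge is at far right (615). I'll approach in front of it, at height.

```bash
python3 -m crank '[[[-2.9,-3.6,0],0,0],[[-5.8,-7.2,0],0,30],[[-8.7,-10.8,0],0,60],[[-11.7,-14.4,0],0,80],[[-14.6,-18,0],0,80]]' 30
python3 -m crank '[[[-2.9,-3.6,0],0,80],[[-5.8,-7.2,0],0,80],[[-8.7,-10.8,0],0,80],[[-11.7,-14.4,0],0,80],[[-14.6,-18,0],0,80]]'
python3 -m crank '[[[-2.9,-3.6,0],0,80],[[-5.8,-7.2,0],0,80],[[-8.7,-10.8,0],0,80],[[-11.7,-14.4,0],0,80],[[-14.6,-18,0],0,80]]'
python3 -m crank '[[[0,0,4],-8,80],[[0,0,8],-16,80],[[0,0,12],-19.8,80],[[0,0,16],-19.8,80],[[0,0,16],-19.8,80]]'
python3 - <<'E'
from meas import *
import pickle
c=pickle.load(open('top.pkl','rb'));z=cloud(c)[...,2]
P=[]
for v in range(140,185):
    u=[u for u in range(300,350) if z[v,u]>45]; P.append((min(u)-.5,v))
F=ray(c,P,64)[:,:2];print('cheek',F[::6].round(1))
E
```

```text
time: 0.6
eef_pos: [288.3, 367.4, 404.5]
tool_rot: [-0.539, -3.095, 0.001]
ft_force: [1.1, -0.4, 0.3]
gripper_width: 0.689
finger_force: 0.0
time: 1.1
eef_pos: [364.7, 148.6, 404.7]
tool_rot: [0.54, 3.095, 0.0]
ft_force: [1.1, 0.1, 0.2]
gripper_width: 0.688
finger_force: 0.0
time: 1.6
eef_pos: [441.0, -70.5, 404.6]
tool_rot: [-0.542, -3.094, -0.0]
ft_force: [0.2, 0.7, 0.0]
gripper_width: 0.683
finger_force: 0.0
time: 2.1
eef_pos: [439.3, -68.1, 240.1]
tool_rot: [-0.001, -3.13, -0.008]
ft_force: [-0.3, 0.8, 0.5]
gripper_width: 0.686
finger_force: 0.0
cheek [[ 670.6 -205.7]
 [ 651.4 -208.2]
 [ 632.3 -207.6]
 [ 614.5 -140.6]
 [ 594.2 -206.3]
 [ 575.4 -199.4]
 [ 556.2 -208.2]
 [ 537.3 -207.6]]
```

```bash
python3 -m crank '[[[0,0,2],0,80],[[0,0,4],0,80],[[0,0,5],0,80],[[0,0,6],0,80],[[0,0,6],0,80]]'
python3 -m crank '[[[-0.5,0,0],0,80],[[-1,0,0],0,80],[[-1.5,0,0],0,80],[[-2,0,0],0,80],[[-2.4,0,0],0,80]]'
python3 - <<'E'
from h import *
c=camera('scene');cv2.imwrite('pics/s1.png',cv2.resize(c['img'][120:280,150:350,::-1],None,fx=4,fy=3.7))
print(read_state()['ft_force'])
E
```

```text
time: 2.6
eef_pos: [441.0, -68.6, 184.9]
tool_rot: [0.0, 3.141, -0.0]
ft_force: [-0.2, -0.8, -0.2]
gripper_width: 0.686
finger_force: 0.0
time: 3.1
eef_pos: [465.6, -68.5, 185.0]
tool_rot: [0.0, 3.141, -0.001]
ft_force: [-0.2, 0.7, 0.2]
gripper_width: 0.69
finger_force: 0.0
[ 0.63275353  0.61160415 -0.2769379 ]
```

View pics/s1.png

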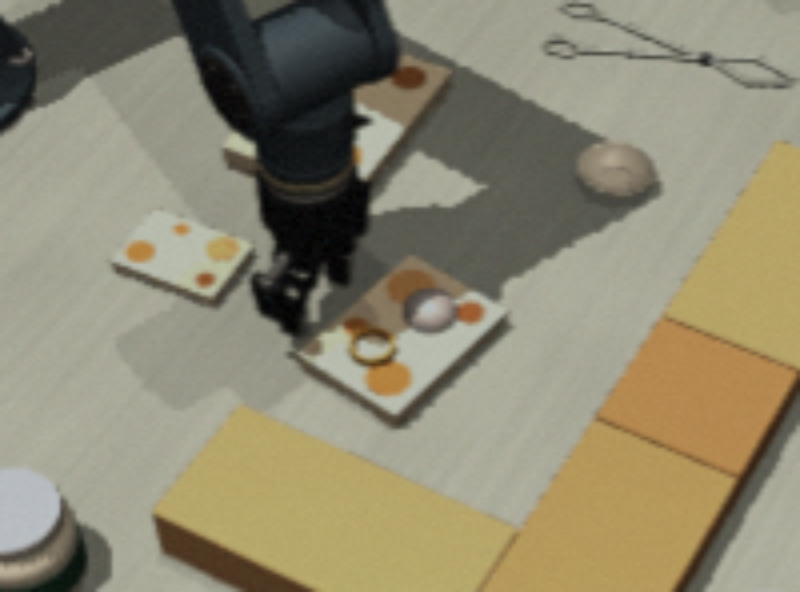

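The right finger stands just in front of the board's front edge at (290,330), clear of the ring at (372,347). Next I lower a little and push gently.

```bash
python3 -m crank '[[[0,0,0.4],0,80],[[-0.2,0,0.4],0,80],[[-0.5,0,0.4],0,80],[[-0.8,0,0.4],0,80],[[-1.1,0,0.4],0,80]]'
python3 -m crank '[[[-0.3,0,0],0,80],[[-0.6,0,0],0,80],[[-0.9,0,0],0,80],[[-1.2,0,0],0,80],[[-1.5,0,0],0,80]]'
python3 -m crank '[[[-0.3,0,0],0,80],[[-0.6,0,0],0,80],[[-0.9,0,0],0,80],[[-1.2,0,0],0,80],[[-1.5,0,0],0,80]]'
cat >> meas.py <<'E'
def look(near):
    "board outline in top view: cream slab depth 14..50 mm above bench, gripper cut off by height"
    c=camera('top');X=cloud(c);z=X[...,2]
    u,v=np.round(near).astype(int)
    m=((z>14)&(z<50)).astype('uint8')
    return c,X,m
E
python3 - <<'E'
from meas import *
c=camera('top');cv2.imwrite('pics/t1.png',cv2.resize(c['img'][90:260,200:370,::-1],None,fx=3.5,fy=3.5))
E
```

```text
time: 3.65
eef_pos: [475.1, -68.4, 180.6]
tool_rot: [-0.001, -3.138, -0.002]
ft_force: [-5.2, -2.1, 1.0]
gripper_width: 0.685
finger_force: 1.9
time: 4.15
eef_pos: [491.4, -68.6, 180.7]
tool_rot: [0.0, 3.141, -0.0]
ft_force: [-2.7, -0.2, -0.8]
gripper_width: 0.689
finger_force: 1.1
time: 4.65
eef_pos: [506.1, -68.5, 180.7]
tool_rot: [0.0, 3.141, -0.0]
ft_force: [-2.2, -0.7, -1.5]
gripper_width: 0.686
finger_force: 1.0
```

View pics/t1.png

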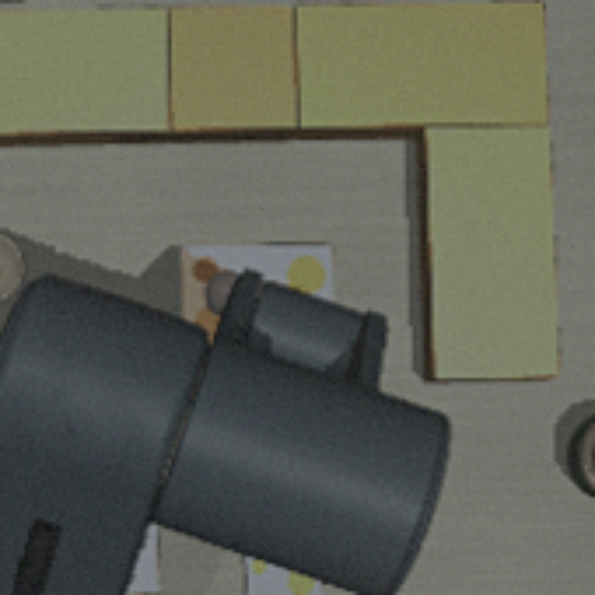

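The board is now square to the bricks (its back edge is at row 245, level with the brick face) and is sliding at 2–3 N. I keep pushing.

```bash
for i in 1 2 3 4; do python3 -m crank '[[[-0.4,0,0],0,80],[[-0.8,0,0],0,80],[[-1.2,0,0],0,80],[[-1.6,0,0],0,80],[[-2.0,0,0],0,80]]' | egrep 'eef|ft_f'; done
python3 -m crank '[[[-0.1,0,0],0,80],[[0.5,0,0],0,80],[[1.5,0,0],0,80],[[2.5,0,0],0,80],[[3.5,0,0],0,80]]'
```

```text
eef_pos: [525.1, -68.0, 180.7]
ft_force: [-5.1, 0.3, 2.6]
eef_pos: [544.9, -68.0, 180.7]
ft_force: [-5.9, 0.5, 3.1]
eef_pos: [564.9, -68.0, 180.7]
ft_force: [-5.0, -0.5, 3.2]
eef_pos: [584.8, -68.0, 180.7]
ft_force: [-6.2, -0.1, 3.2]
time: 7.2
eef_pos: [550.0, -68.6, 180.8]
tool_rot: [0.001, 3.141, -0.0]
ft_force: [-0.0, -0.3, 0.1]
gripper_width: 0.689
finger_force: 0.0
```

```bash
python3 -m crank '[[[0,0,-4],0,80],[[0,0,-8],8,80],[[0,3,-11],16,80],[[0,7,-11],24,80],[[0,11,-11],30,80]]' | grep eef
python3 -m crank '[[[0,0,0],8,80],[[0,0,0],16,80],[[0,0,0],24,80],[[0,0,0],32,80],[[0,0,0],40,80]]' | grep eef
python3 -m crank '[[[0,0,0],8,80],[[0,0,0],16,80],[[0,0,0],20,80],[[0,0,0],20,80],[[0,0,0],20,80]]'
cat > see.py <<'E'
from meas import *
c=camera('top');X=cloud(c);z=X[...,2]
m=((z>14)&(z<50)&(X[...,0]>500)&(X[...,0]<712)&(X[...,1]<30)&(X[...,1]>-204)).astype('uint8')
n,l,st,ce=cv2.connectedComponentsWithStats(m)
k=1+np.argmax(st[1:,4]);print(st[k])
cnt=max(cv2.findContours((l==k).astype('uint8'),0,1)[0],key=cv2.contourArea)
r=cv2.minAreaRect(ray(c,cnt.reshape(-1,2),25)[:,:2].astype('float32'));print('board',r);print(cv2.boxPoints(r))
import sys
cv2.imwrite(sys.argv[1],cv2.resize(c['img'][90:260,200:370,::-1],None,fx=3.5,fy=3.5))
E
python3 see.py pics/t2.png
```

```text
eef_pos: [550.6, 41.9, 292.2]
eef_pos: [550.1, 41.4, 290.6]
time: 8.7
eef_pos: [550.4, 41.4, 290.6]
tool_rot: [-2.22, -2.222, 0.0]
ft_force: [-0.1, -0.7, -0.8]
gripper_width: 0.687
finger_force: 0.0
[ 251  135   44   32 1104]
board ((646.1354370117188, -55.41161346435547), (139.3108367919922, 101.0890884399414), 88.90604400634766)
[[ 594.27026  -124.08934 ]
 [ 695.34094  -126.01933 ]
 [ 698.0006     13.266113]
 [ 596.92993    15.196106]]
```

View pics/t2.png

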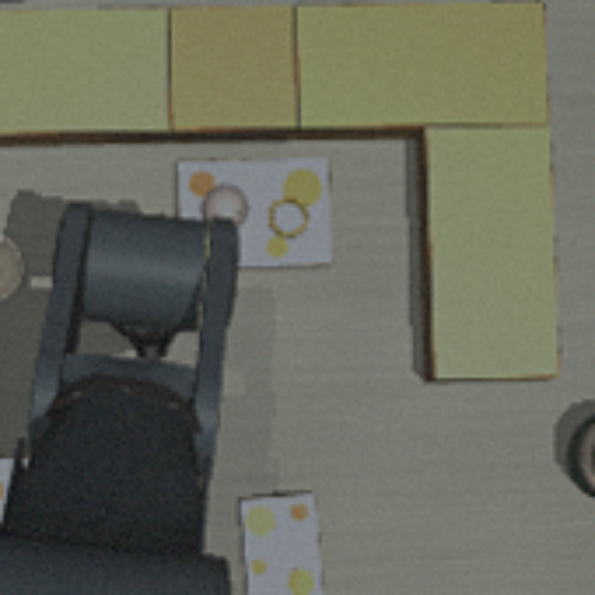

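The board stands 18 mm off the back face and nearly square, at (180–330, 160–265), with the dome and ring in place. Next I push its left end.

```bash
python3 -m crank '[[[0.5,4,0],0,80],[[0.5,8,0],0,80],[[0.5,9.2,2],0,80],[[0.5,9.2,6],0,80],[[0.5,9.2,9],0,80]]' | egrep 'eef|ft_f'
python3 -m crank '[[[0,0,1],0,80],[[0,0,2],0,80],[[0,0,2],0,80],[[-0.3,0,2],0,80],[[-0.6,0,2],0,80]]' | egrep 'eef|ft_f'
for i in 1 2 3; do python3 -m crank '[[[-0.3,0,0],0,80],[[-0.6,0,0],0,80],[[-0.9,0,0],0,80],[[-1.2,0,0],0,80],[[-1.5,0,0],0,80]]' | egrep 'eef|ft_f'; done
```

```text
eef_pos: [643.0, 46.4, 199.2]
ft_force: [0.1, -0.6, 0.3]
eef_pos: [643.5, 40.3, 182.3]
ft_force: [0.9, -0.9, 0.3]
eef_pos: [642.9, 25.5, 180.8]
ft_force: [0.6, 4.2, 1.2]
eef_pos: [642.8, 10.5, 180.8]
ft_force: [-0.5, 4.9, 1.7]
eef_pos: [642.8, -4.8, 180.8]
ft_force: [-0.1, 4.8, 2.9]
```

```bash
for i in 1 2 3; do python3 -m crank '[[[-0.3,0,0],0,80],[[-0.6,0,0],0,80],[[-0.9,0,0],0,80],[[-1.2,0,0],0,80],[[-1.4,0,0],0,80]]' | egrep 'eef|ft_f'; done
for i in 1 2; do python3 -m crank '[[[-0.1,0,0],0,80],[[-0.2,0,0],0,80],[[-0.3,0,0],0,80],[[-0.4,0,0],0,80],[[-0.5,0,0],0,80]]' | egrep 'eef|ft_f'; done
```

```text
eef_pos: [642.8, -18.8, 180.8]
ft_force: [1.0, 5.7, 3.5]
eef_pos: [642.8, -32.8, 180.8]
ft_force: [0.3, 5.2, 3.5]
eef_pos: [642.8, -46.7, 180.8]
ft_force: [-0.1, 5.2, 2.2]
eef_pos: [642.8, -51.5, 180.8]
ft_force: [-0.5, 5.0, 3.2]
eef_pos: [642.7, -56.5, 180.8]
ft_force: [-0.4, 4.4, 2.4]
```

```bash
for i in 1 2; do python3 -m crank '[[[-0.1,0,0],0,80],[[-0.2,0,0],0,80],[[-0.2,0,0],0,80],[[-0.3,0,0],0,80],[[-0.3,0,0],0,80]]' | egrep 'eef|ft_f'; done
```

```text
eef_pos: [642.7, -58.5, 180.8]
ft_force: [0.4, 8.8, 3.9]
eef_pos: [642.7, -59.3, 180.8]
ft_force: [1.7, 16.5, 4.3]
```

Contact with the side brick (the force rose to 16 N). I go around to the front for the last push.

```bash
python3 -m crank '[[[0.3,0,0],0,80],[[1.3,0,0],0,80],[[3,0,0],0,80],[[3,0,-4],0,80],[[3,0,-8],0,80]]' | grep eef
python3 -m crank '[[[0,0,-3],0,80],[[0,-5,-3],-8,80],[[0,-10,-3],-16,80],[[0,-15,-3],-24,80],[[0,-19,-3],-32,80]]' | grep eef
python3 -m crank '[[[0,0,0],-8,80],[[0,0,0],-16,80],[[0,0,0],-24,80],[[0,0,0],-32,80],[[0,0,0],-40,80]]' | grep eef
python3 -m crank '[[[0,0,0],-8,80],[[0,0,0],-16,80],[[0,0,0],-18,80],[[0,0,0],-18,80],[[0,0,0],-18,80]]'
python3 see.py pics/t3.png
```

```text
eef_pos: [642.0, -31.6, 259.4]
eef_pos: [449.7, -31.7, 290.7]
eef_pos: [452.8, -32.4, 290.7]
time: 16.75
eef_pos: [452.8, -32.4, 290.7]
tool_rot: [-0.001, -3.141, 0.001]
ft_force: [-0.6, 0.5, 0.2]
gripper_width: 0.687
finger_force: 0.0
[ 277  134   43   32 1281]
board ((646.12744140625, -137.13832092285156), (101.39078521728516, 135.2500762939453), 0.3852542042732239)
[[ 594.97845   -69.85568 ]
 [ 595.8879   -205.1027  ]
 [ 697.2764   -204.42096 ]
 [ 696.367     -69.173935]]
```

View pics/t3.png

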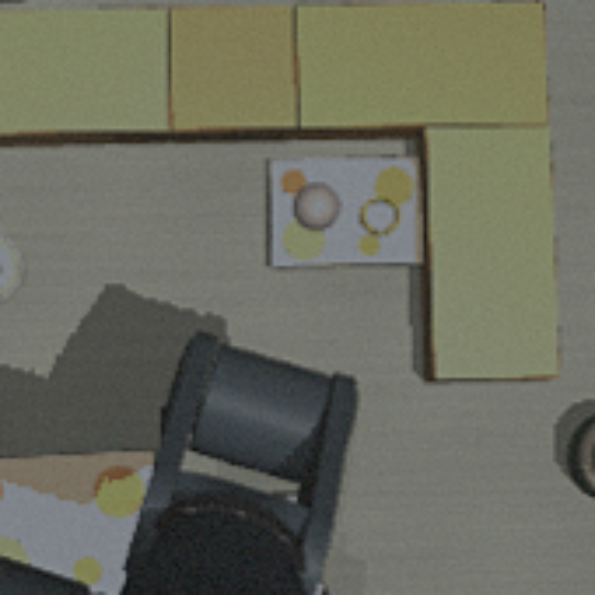

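The board's right end is against the side brick (column 423) and an 18 mm gap remains at the back. Now the front push.

```bash
python3 -m crank '[[[-3.5,-3.5,0],0,80],[[-7,-7,0],0,80],[[-11,-10.2,1],0,80],[[-11,-10.2,5],0,80],[[-11,-10.2,9],0,80]]' | egrep 'eef|ft_f'
python3 -m crank '[[[0,0,1],0,80],[[0,0,2],0,80],[[0,0,2],0,80],[[-0.3,0,2],0,80],[[-0.6,0,2],0,80]]' | egrep 'eef|ft_f'
python3 -m crank '[[[-0.3,0,0],0,80],[[-0.6,0,0],0,80],[[-0.9,0,0],0,80],[[-1.2,0,0],0,80],[[-1.5,0,0],0,80]]' | egrep 'eef|ft_f'
python3 -m crank '[[[-0.3,0,0],0,80],[[-0.6,0,0],0,80],[[-0.9,0,0],0,80],[[-1.1,0,0],0,80],[[-1.3,0,0],0,80]]' | egrep 'eef|ft_f'
```

```text
eef_pos: [564.8, -136.4, 200.5]
ft_force: [0.1, 0.1, -0.6]
eef_pos: [569.7, -134.6, 182.5]
ft_force: [-0.7, -0.5, 0.1]
eef_pos: [584.1, -134.5, 180.7]
ft_force: [-0.3, 0.4, -0.2]
eef_pos: [594.4, -134.1, 180.5]
ft_force: [-8.0, -0.1, 7.5]
```

```bash
for i in 1 2; do python3 -m crank '[[[-0.1,0,0],0,80],[[-0.2,0,0],0,80],[[-0.3,0,0],0,80],[[-0.4,0,0],0,80],[[-0.5,0,0],0,80]]' | egrep 'eef|ft_f'; done
```

```text
eef_pos: [599.2, -133.9, 180.5]
ft_force: [-7.3, 0.0, 7.3]
eef_pos: [604.2, -133.9, 180.5]
ft_force: [-8.0, 0.6, 6.7]
```

```bash
for i in 1 2 3; do python3 -m crank '[[[-0.1,0,0],0,80],[[-0.2,0,0],0,80],[[-0.2,0,0],0,80],[[-0.3,0,0],0,80],[[-0.3,0,0],0,80]]' | egrep 'eef|ft_f'; done
```

```text
eef_pos: [607.4, -133.9, 180.5]
ft_force: [-7.3, 0.1, 6.7]
eef_pos: [609.2, -134.0, 180.4]
ft_force: [-10.1, -0.6, 7.7]
eef_pos: [610.3, -134.0, 180.4]
ft_force: [-16.0, -2.7, 14.1]
```

Contact with the back bricks (16 N). I back off and check.

```bash
python3 -m crank '[[[0.3,0,0],0,80],[[1.3,0,0],0,80],[[3,0,0],0,80],[[3,0,-4],0,80],[[3,0,-8],0,80]]' | grep eef
python3 -m crank '[[[4,2,-3],0,80],[[8,6,-3],0,80],[[13,10,-3],0,80],[[13,10,-3],0,80],[[13,10,-3],0,80]]'
sed -i "s/<712/<725/;s/>-204/>-225/" see.py
cat >> see.py <<'E'
b=cv2.boxPoints(r)
# brick-top edges and board-top edges from brightness/colour along scan lines
im=c['img'].astype(int); sat=im[...,0]-im[...,2]
for u in (285,305): print('col',u,[(v,*im[v,u]) for v in range(122,136)])
for v in (140,155): print('row',v,[(u,*im[v,u]) for u in range(312,326)])
print('corners at z25->px',[(np.round(cv2.projectPoints(np.array([[x,y,25.]]),cv2.Rodrigues(np.array(c['R']))[0],np.array(c['t'],float),c['mtx'],np.array(c['dist_coeffs'],float))[0].ravel(),1)) for x,y in((714,-70),(714,-207),(614,-207))])
E
python3 see.py pics/t4.png
```

```text
eef_pos: [585.0, -134.5, 260.0]
time: 22.3
eef_pos: [452.4, -32.1, 290.7]
tool_rot: [0.003, -3.137, -0.003]
ft_force: [0.1, 0.7, -1.0]
gripper_width: 0.683
finger_force: 0.0
[ 246  126   78   69 1589]
board ((612.8474731445312, -93.25582122802734), (222.45437622070312, 244.1942901611328), 0.028618188574910164)
[[ 501.55933    28.785753]
 [ 501.68127  -215.40851 ]
 [ 724.1356   -215.2974  ]
 [ 724.0137     28.896866]]
col 285 [(122, np.int64(80), np.int64(82), np.int64(60)), (123, np.int64(74), np.int64(72), np.int64(54)), (124, np.int64(83), np.int64(81), np.int64(64)), (125, np.int64(83), np.int64(86), np.int64(62)), (126, np.int64(62), np.int64(59), np.int64(48)), (127, np.int64(48), np.int64(37), np.int64(32)), (128, np.int64(51), np.int64(41), np.int64(27)), (129, np.int64(119), np.int64(123), np.int64(129)), (130, np.int64(133), np.int64(140), np.int64(147)), (131, np.int64(127), np.int64(135), np.int64(141)), (132, np.int64(124), np.int64(123), np.int64(121)), (133, np.int64(126), np.int64(105), np.int64(77)), (134, np.int64(127), np.int64(97), np.int64(61)), (135, np.int64(127
[... 1595 characters left out ...]
314, np.int64(133), np.int64(138), np.int64(142)), (315, np.int64(127), np.int64(128), np.int64(134)), (316, np.int64(126), np.int64(130), np.int64(136)), (317, np.int64(130), np.int64(136), np.int64(142)), (318, np.int64(126), np.int64(127), np.int64(127)), (319, np.int64(113), np.int64(99), np.int64(83)), (320, np.int64(78), np.int64(69), np.int64(59)), (321, np.int64(36), np.int64(28), np.int64(24)), (322, np.int64(91), np.int64(89), np.int64(62)), (323, np.int64(137), np.int64(138), np.int64(107)), (324, np.int64(129), np.int64(135), np.int64(107)), (325, np.int64(129), np.int64(136), np.int64(109))]
corners at z25->px [array([276.5, 129.6]), array([318.6, 128.9]), array([319.6, 159.4])]
```

View pics/t4.png

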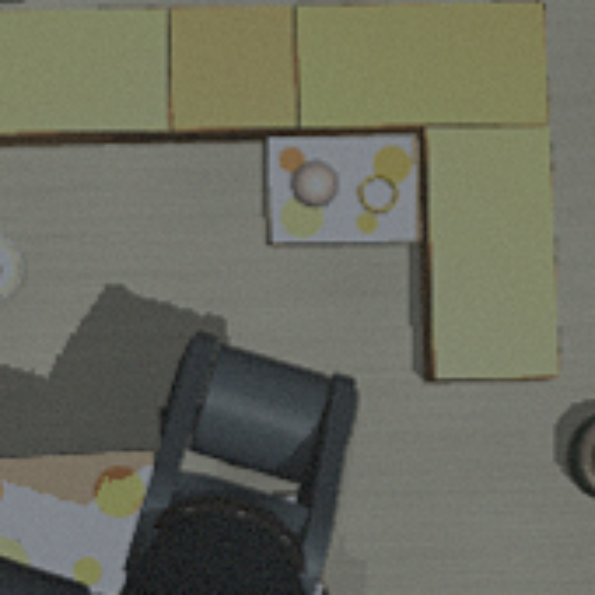

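The board looks flush at both faces: the back edge at pixel row ~128.6 against 129 expected, the end at column ~319.5 against 319. The dome and ring are in place. One firm confirming press from the left end and one from the front will remove any small gap.

```bash
python3 -m crank '[[[-4,0.7,0],8,80],[[-8,0.7,0],16,80],[[-12,0.7,0],24,80],[[-16,0.7,0],32,80],[[-20,0.7,0],40,80]]' | grep eef
python3 -m crank '[[[0,0,0],8,80],[[0,0,0],16,80],[[0,0,0],24,80],[[0,0,0],32,80],[[0,0,0],40,80]]' | grep eef
python3 -m crank '[[[0,0,3],8,80],[[0,0,7],10,80],[[0,0,10],10,80],[[0,0,11],10,80],[[0,0,11],10,80]]' 
python3 -m crank '[[[-0.5,0,0],0,80],[[-1,0,0],0,80],[[-1.5,0,0],0,80],[[-2,0,0],0,80],[[-2.4,0,0],0,80]]' | egrep 'eef|ft_f'
```

```text
eef_pos: [659.1, -28.6, 290.8]
eef_pos: [657.6, -28.7, 290.5]
time: 23.85
eef_pos: [656.3, -28.2, 178.8]
tool_rot: [-2.221, -2.219, 0.002]
ft_force: [-0.2, 1.1, -0.3]
gripper_width: 0.69
finger_force: 0.0
eef_pos: [656.3, -52.4, 181.7]
ft_force: [-0.6, -0.4, 0.3]
```

```bash
for i in 1 2; do python3 -m crank '[[[-0.1,0,0],0,80],[[-0.2,0,0],0,80],[[-0.3,0,0],0,80],[[-0.4,0,0],0,80],[[-0.4,0,0],0,80]]' | egrep 'eef|ft_f'; done
```

```text
eef_pos: [655.9, -55.6, 180.6]
ft_force: [-0.8, 0.5, -0.1]
eef_pos: [655.8, -58.5, 180.7]
ft_force: [0.2, 4.8, 0.7]
```

```bash
for i in 1 2; do python3 -m crank '[[[-0.1,0,0],0,80],[[-0.2,0,0],0,80],[[-0.3,0,0],0,80],[[-0.3,0,0],0,80],[[-0.3,0,0],0,80]]' | egrep 'eef|ft_f'; done
```

```text
eef_pos: [655.8, -59.2, 180.7]
ft_force: [1.6, 12.9, 1.1]
eef_pos: [655.8, -60.0, 180.7]
ft_force: [3.1, 18.9, 2.8]
```

```bash
python3 -m crank '[[[0.4,0,0],0,80],[[1.4,0,0],0,80],[[3,0,0],0,80],[[3,0,-4],0,80],[[3,0,-8],0,80]]' | grep eef
python3 -m crank '[[[0,0,-3],0,80],[[0,-5,-3],-8,80],[[0,-10,-3],-16,80],[[0,-15,-3],-24,80],[[0,-19,-3],-32,80]]' | grep eef
python3 -m crank '[[[0,0,0],-8,80],[[0,0,0],-16,80],[[0,0,0],-24,80],[[0,0,0],-32,80],[[0,0,0],-40,80]]' | grep eef
python3 -m crank '[[[0,0,0],-8,80],[[0,0,0],-16,80],[[0,0,0],-18,80],[[0,0,0],-18,80],[[0,0,0],-18,80]]'
python3 -m crank '[[[-3.5,-3.5,0],0,80],[[-7,-7,0],0,80],[[-11,-10.2,1],0,80],[[-11,-10.2,5],0,80],[[-11,-10.2,9],0,80]]' | egrep 'eef|ft_f'
python3 -m crank '[[[0,0,1],0,80],[[0,0,2],0,80],[[0,0,2],0,80],[[-0.3,0,2],0,80],[[-0.6,0,2],0,80]]' | egrep 'eef|ft_f'
```

```text
eef_pos: [655.1, -34.6, 259.7]
eef_pos: [462.7, -34.8, 291.0]
eef_pos: [465.8, -35.4, 290.9]
time: 28.35
eef_pos: [465.8, -35.4, 290.8]
tool_rot: [0.002, 3.141, -0.0]
ft_force: [0.1, -0.6, -0.4]
gripper_width: 0.69
finger_force: 0.0
eef_pos: [577.8, -139.4, 200.6]
ft_force: [0.3, 0.2, 0.2]
eef_pos: [582.7, -137.6, 182.5]
ft_force: [0.4, 0.8, 0.6]
```

```bash
python3 -m crank '[[[-0.4,0,0],0,80],[[-0.8,0,0],0,80],[[-1.2,0,0],0,80],[[-1.5,0,0],0,80],[[-1.8,0,0],0,80]]' | egrep 'eef|ft_f'
python3 -m crank '[[[-0.2,0,0],0,80],[[-0.3,0,0],0,80],[[-0.5,0,0],0,80],[[-0.6,0,0],0,80],[[-0.7,0,0],0,80]]' | egrep 'eef|ft_f'
python3 -m crank '[[[-0.1,0,0],0,80],[[-0.2,0,0],0,80],[[-0.2,0,0],0,80],[[-0.3,0,0],0,80],[[-0.3,0,0],0,80]]' | egrep 'eef|ft_f'
```

```text
eef_pos: [600.1, -137.5, 180.7]
ft_force: [-0.4, 0.0, 0.4]
eef_pos: [606.9, -137.6, 180.7]
ft_force: [-0.6, -0.3, 0.5]
eef_pos: [608.1, -137.6, 180.6]
ft_force: [-7.4, -2.1, 4.6]
```

```bash
for i in 1 2; do python3 -m crank '[[[-0.1,0,0],0,80],[[-0.2,0,0],0,80],[[-0.3,0,0],0,80],[[-0.3,0,0],0,80],[[-0.3,0,0],0,80]]' | egrep 'eef|ft_f'; done
```

```text
eef_pos: [609.2, -137.6, 180.6]
ft_force: [-12.7, -3.2, 9.5]
eef_pos: [610.3, -137.7, 180.6]
ft_force: [-18.4, -5.9, 13.5]
```

```bash
python3 -m crank '[[[0.3,0,0],0,80],[[1.3,0,0],0,80],[[3,0,0],0,80],[[3,0,-4],0,80],[[3,0,-8],0,80]]' | grep eef
python3 -m crank '[[[4,2,-3],0,80],[[8,6,-3],0,80],[[13,10,-3],0,80],[[13,10,-3],0,80],[[13,10,-3],0,80]]'
python3 - <<'E'
from h import *
c=camera('top');im=c['img'].astype(int)
# sub-pixel half-level crossing of blue from the dark brick face to the slab
E=[]
for u in range(280,317,4):
    b=im[124:134,u,2];k=np.argmin(b);j=k+np.argmax(b[k:]>80);E.append((u,124+j-1+(80-b[j-1])/(b[j]-b[j-1])-.0))
print('back edge',ray(c,E,25)[:,:2].round(1).tolist())
F=[]
for v in [131,134,138,146,150,154,157]:
    g=im[v,312:325].sum(1)/3;k=np.argmin(g);j=k-np.argmax(g[k::-1]>85);F.append((312+j+(g[j]-85)/(g[j]-g[j+1]),v))
print('end',ray(c,F,25)[:,:2].round(1).tolist())
cv2.imwrite('pics/t5.png',cv2.resize(c['img'][115:175,265:335,::-1],None,fx=8,fy=8,interpolation=2))
E
```

```text
eef_pos: [585.3, -137.4, 260.1]
time: 32.85
eef_pos: [452.7, -35.0, 290.8]
tool_rot: [0.003, -3.138, -0.003]
ft_force: [-0.0, -0.0, -0.2]
gripper_width: 0.689
finger_force: 0.0
back edge [[717.2, -81.4], [717.1, -94.4], [717.0, -107.4], [716.7, -120.4], [716.7, -133.5], [717.0, -146.5], [716.7, -159.5], [717.8, -172.6], [718.0, -185.7], [717.7, -198.8]]
end [[707.0, -208.7], [697.1, -208.3], [684.0, -207.8], [657.7, -207.9], [644.7, -207.6], [631.6, -209.3], [621.8, -209.2]]
```

View pics/t5.png

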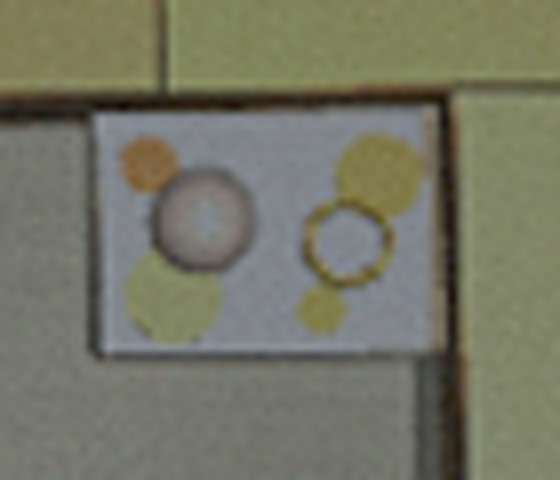

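The board lies square in the corner, with its back edge straight along the bricks (row ~108) and its right end on the side brick (column ~440). The dome (205,220) and ring (347,243) have not moved on it.

```bash
python3 -c "
from workcell import sign_off;print(sign_off())"
```

```text
the job is handed in; nothing more can be done
None
```

The board now sits flush in the hearth corner, against the back bricks and the right-hand side brick, with the dome and ring riding in place, and the job is handed in; the sign-off gave no verdict.

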